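Undock a battery pack and present its contacts to the tester

ROBOT

A 6-joint arm with a two-finger parallel gripper is mounted at the origin on the work surface. World frame = base frame: x ahead of the robot, y to its left, z up, the work surface at z = 0. Lengths are in mm, angles in rad, forces in N, time in s.
With the tool pointing down it reaches from about 225 to 875 mm from the base axis. Payload 3.4 kg.
Tool frame: the origin (TCP) lies midway between the tips of the shut fingers; the grasp point (between the pads) lies 19 mm behind it; z points along the fingers, y is the line along which they close (so a half turn about z gives the same grasp; the last joint's range is limited). The gripper opens to 85 mm and grips with 20 to 120 N. Pads are 22 mm wide; open, the fingers measure 114 mm over their backs; the gripper's body (76 mm by 85 mm) begins 54 mm behind the grasp point. The pads swing forward as they close: fully open they stand 13 mm farther back than shut.
Start: joints at [1.118, 0.276, 1.505, -0, 1.361, -0.121], TCP at [187.321, 543.667, 231.328] pointing down, gripper open.
Joint ranges: [-2.89, 2.89], [-0.75, 2.08], [0.22, 2.7], [-1.18, 4.32], [0.11, 2.71], [-2.7, 2.7]. Speed limits (rad/s): [2.57, 2.57, 3.14, 3.14, 3.14, 3.14].

INTERFACE

Orientations are given as a unit quaternion [x, y, z, w].
In Python, from station import ctrl gives the robot as it stands.
- The arm moves only by the shell command python3 -m jog 'ROWS' [OPENING]. ROWS is JSON, a list of rows, each an object of numbers: "tx", "ty", "tz": the shift along the tool's x, y, z in m; "turn": the turn about the tool's z in rad. A call has 1 to 12 rows; each row is the pose to reach, as a shift and turn from the pose commanded when the call began, along the tool's axes at that moment; what a row does not reach only later rows make up. A row lasts 1/12 s, in which the tool goes at most 41.7 mm and 7.16 degrees, less where a joint would pass 70% of its speed; a pose out of reach is approached as far as the arm can. A call with a gripper value outside its range is refused whole. OPENING is the finger opening in m, from 0 to 0.0854, set as the call begins (- or left out, the last holds). The fingers move at their own pace and stop on an object; the grip force is fixed at half the most. Time passes only in rows, so rows that repeat a pose let the fingers close. It gives the time, the measured TCP pose, the force, the opening and the grip force at its end, in the units of the state.
- ctrl.sense(): the state, without advancing time (a new reading comes with each control period).
- ctrl.grab_frame(name): name is "side" or "top"; returns a dict with "frame" (400x640x3 uint8, blue, green, red), "range_z" (400x640 float32, mm along the optical axis (not along the pixel's ray), 0 where there is no reading), "fx", "fy", "cx", "cy" (pixels), "xyz" and "orientation" of the camera in the world. Camera axes: x right, y up, looking along -z (the intrinsics and any distortion apply to the point x, -y, -z); pixel columns grow to the right and rows downward; lengths in mm; the calibration is good to about 2 mm. A picture is of the moment at which its call begins.
- ctrl.job_done(): hands the job in; it is judged then, once.
The state is a dict: "clock": time; "qpos": joint angles; "joint_vel": joint speeds; "tau": joint torques, N m; "ee_pos": TCP position; "ee_rot": TCP orientation; "force": force on the tool from outside, world axes, zero at the start; "ft_torque": the same for the moment, N m; "grip_width": opening from 0.0 (shut) to 1.0 (fully open); "grasp_force": force on a finger pad.
Only numpy, scipy, OpenCV 4.12 (cv2) and the standard library are available. Lean on these libraries where they do the work, as an engineer would, in place of code of your own. Each camera call takes 0.05 s, during which the arm holds its last target. There are 200 camera calls.

TASK

Slide the battery pack straight out along the dock's tray by its orange pull bar, against the sprung catch, until its contacts are clear of the hood. Then set it down flat on the tester's platform, inside the black outline, with its copper contacts pointing squarely at the blue reading head, and let go. Do not bang against the dock or the tester, and leave everything else on the bench where it is.

Things in the scene. Friction and masses are not known exactly. Their poses are not given: they have to be found in the camera images.
- pack: grey battery pack with black top, about 0.45 kg, 180 long, 72 wide, 82 high in all. Origin on its underside, straight below the orange pull bar, near its centre of mass; z up, x points to the copper contacts. Main block: x -70 to +50, y +-36, z 0 to 45. Black plug nose: x 50 to 95, y +-24, z 4 to 38. Two copper blades: x 95 to 110
- pack_bar (a point): centre of the orange pull bar, which bridges the pack's top: 12 x 12 section, 72 long along the pack's y, this point 76 above the pack's underside. Two posts 7 thick at its ends leave an opening 58 wide and 25 high between the block's top and the bar's underside. Axes as the pack's
- pack_mid (a point): middle of the pack's length on its underside, 20 towards the contacts from the pack's origin
- pack_contacts (a point): point between the tips of the copper blades, 110 ahead of the pack's origin and 21 above its underside
- dock: fixed charging dock: white hood with blue top, grey tray in front. Origin on the bench under the hood's front face; x points into the hood, the pack comes out along -x. Tray: x -180 to +110, y +-75, top 10 high. Blue rails beside the pack: y +-38.5 to +-48.5, x -155 to 0, tops 42 high. Hood: x 0 to 105, y +-75, to 170 high; its top, from 135 up, overhangs to x = -30
- dock_socket (a point): mouth of the socket in the hood's front face, 31 high. Plugged in, the pack's nose and blades are 60 inside and its bar spans dock x -58 to -46: too near the overhang for a gripper pointing straight down, so lean the tool back some 35 degrees. Two sprung rollers in notches of the nose hold it with 13 to 20 N and let go in the first 15 of travel
- tester: fixed contact tester. Origin on the bench under the middle of its outline; x points to the reading head. White platform: x -115 to +160, y +-62, top 8 high. Black outline on it: 216 along x by 108 along y. Blue reading head with a dark window: x 120 to 160, y +-55, top 63 high
- tester_spot (a point): middle of the outline on the platform's top (axes as the tester's)
- jar: loose brown glass jar, 60 across, 90 high; leave alone
- beaker: loose clear cup, 70 across, 90 high; leave alone
- tipbox: loose blue divided box, 120 x 85 x 60; leave alone
- marker: loose red marker lying on the bench, 18 thick, 130 long; leave alone
- bottle: loose white bottle, 66 across, 170 high; leave alone
Not all that is in view belongs to the job. What is shaped like the pack but red is not meant.

How it is judged:
By the outcome, as a careful person would: the job done as asked, in the order asked, and still so for the second after the job is handed in, with the robot touching nothing.
It also fails if it takes over 58 s, if anything falls off the work surface, if the arm or the gripper's body presses on something with over 40 N, if the wrist force passes 120 N, or if a joint passes its speed limit or range.

## Working session

There is one attempt and no reset: what is moved stays moved. The work goes in short steps, Python scripts to look and compute and a shell command to move; the robot and the scene stay as the last step left them, time stands still between calls to the robot, and variables do not carry over. Pictures are saved under pics/ and viewed, at most 10 in all, crops included, and the job is handed in when it is done.

```bash
ls; mkdir -p pics
python3 - <<'E'
from station import ctrl
import cv2,pickle
d={}
for n in("side","top"):
    f=ctrl.grab_frame(n); d[n]=f; cv2.imwrite(f"pics/{n}0.png",f["frame"])
    print(n,{k:f[k] for k in f if k not in("frame","range_z")})
pickle.dump(d,open("f0.pkl","wb"))
print(ctrl.sense())
E
```

```text
pics
side {'fx': 361.3779137082695, 'fy': 361.3779137082695, 'cx': 322.93537352698496, 'cy': 197.24341130707757, 'xyz': array([ 302.94328684, -827.55940052,  614.04716223]), 'orientation': array([ 0.4841462 , -0.07186512, -0.11986406,  0.86375371])}
top {'fx': 393.24314007651145, 'fy': 393.24314007651145, 'cx': 321.07582486522574, 'cy': 197.99292423209258, 'xyz': array([ 420.36140029,  -26.00790489, 1515.0845483 ]), 'orientation': array([ 0.03083132, -0.02164846, -0.69930939,  0.71382571])}
{'clock': 0.1, 'qpos': array([ 1.11802808e+00,  2.76504207e-01,  1.50603248e+00, -3.97723113e-06,
        1.36069920e+00, -1.21008587e-01]), 'joint_vel': array([ 0.00094934,  0.0002361 , -0.00436227, -0.00020851,  0.00030184,
       -0.00094489]), 'tau': array([ 1.50432712e-03, -4.17698944e+01, -2.46405637e+01, -1.39333503e-05,
        5.81656059e-03,  1.26334203e-05]), 'ee_pos': array([187.07866063, 543.20167659, 230.53158439]), 'ee_rot': array([ 1.65119679e-01,  9.86273196e-01, -7.88584036e-04, -2.30626369e-04]), 'force': array([-0.3082953 , -1.03787277,  0.13641149]), 'ft_torque': array([ 0.02513034,  0.03918851, -0.05323518]), 'grasp_force': 0.0, 'grip_width': 0.9992439550171115}
```

View pics/side0.png

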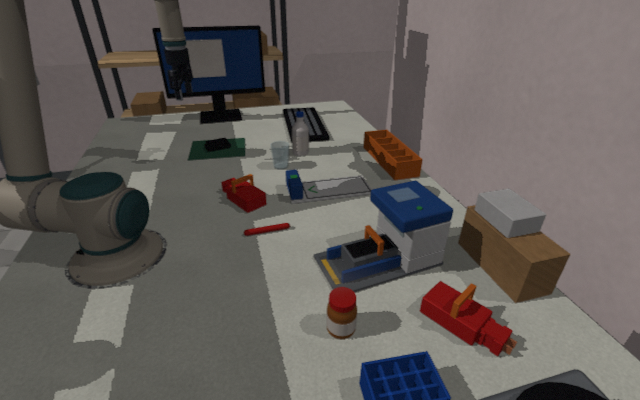

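View pics/top0.png

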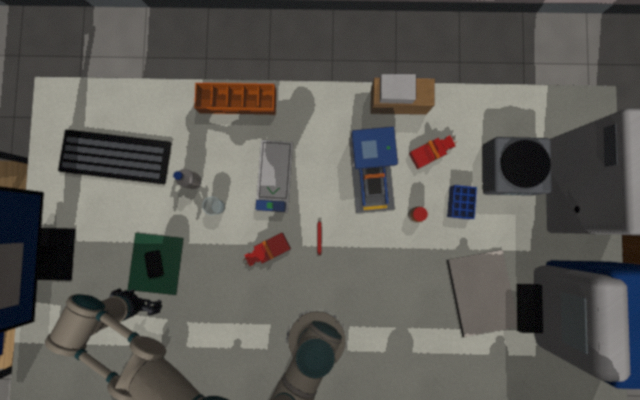

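The side view shows the dock with its pack around (380,245) and the tester outline around (335,187), with its head at (293,183). From above, the dock is around (375,170) with the bar near (374,177). The tester is around (273,175) with its head at (270,206), nearest the robot. So the pack must be turned about 180°. Next I'll measure.

```bash
cat > h.py <<'E'
import numpy as np,cv2
from scipy.spatial.transform import Rotation as R
def cloud(f):
    v,u=np.mgrid[0:400,0:640]; z=f["range_z"].astype(float)
    P=np.stack([(u-f["cx"])/f["fx"]*z,-(v-f["cy"])/f["fy"]*z,-z],-1)
    W=R.from_quat(f["orientation"]).apply(P.reshape(-1,3)).reshape(400,640,3)+f["xyz"]
    W[z==0]=np.nan; return W
def plane(f,uv,h):
    uv=np.asarray(uv,float).reshape(-1,2)
    d=np.c_[(uv[:,0]-f["cx"])/f["fx"],-(uv[:,1]-f["cy"])/f["fy"],-np.ones(len(uv))]
    d=R.from_quat(f["orientation"]).apply(d); return f["xyz"]+d*((h-f["xyz"][2])/d[:,2])[:,None]
def hsv(f): return cv2.cvtColor(f["frame"],cv2.COLOR_BGR2HSV)
def blue(f): H=hsv(f); return (abs(H[...,0].astype(int)-110)<14)&(H[...,1]>110)&(H[...,2]>35)
def orange(f): H=hsv(f); return (H[...,0]>5)&(H[...,0]<20)&(H[...,1]>150)&(H[...,2]>90)
E
python3 - <<'E'
import pickle;from h import *
d=pickle.load(open("f0.pkl","rb"))
def blobs(n,m,lo,hi,mn=12):
    W=cloud(d[n]); m=m&(W[...,2]>lo)&(W[...,2]<hi)
    k,l,s,c=cv2.connectedComponentsWithStats(m.astype(np.uint8))
    for i in range(1,k):
        if s[i,4]<mn: continue
        p=W[l==i]; r=cv2.minAreaRect(p[:,:2].astype(np.float32))
        print(n,lo,hi,"px",c[i].round(1),s[i,4],"zmed",np.median(p[:,2]).round(1),"rect",np.round(r[0],1),np.round(r[1],1),round(r[2],1))
for n in d:
    W=cloud(d[n]); print(n)
    b=blue(d[n]); o=orange(d[n])
    print("hood");blobs(n,b,155,185)
    print("head");blobs(n,b,50,75)
    print("rails");blobs(n,b,30,50)
    print("bar");blobs(n,o,60,105,4)
im=d["top"]["frame"]
cv2.imwrite("pics/topc.png",cv2.resize(im[115:225,240:400],None,fx=5,fy=5,interpolation=cv2.INTER_CUBIC))
cv2.imwrite("pics/sidec.png",cv2.resize(d["side"]["frame"][150:300,270:460],None,fx=4,fy=4,interpolation=cv2.INTER_CUBIC))
E
```

```text
side
hood
side 155 185 px [226.   84.7] 446 zmed 170.4 rect [351.7 984. ] [325.6  26.6] 0.3
side 155 185 px [170.1  89.2] 18 zmed 162.5 rect [ 93.8 982.4] [13.4 23.8] 55.6
side 155 185 px [182.5  87.5] 24 zmed 170.2 rect [150.1 982.8] [15.1 17.2] 10.9
side 155 185 px [299.  113.8] 37 zmed 168.5 rect [589.1 489.7] [23.7 33.3] 6.8
side 155 185 px [411.2 204.5] 1995 zmed 170.5 rect [ 701.9 -191.9] [135.3 148.3] 5.9
head
side 50 75 px [293.5 180.2] 211 zmed 63.4 rect [496.9 180.2] [105.8  39.8] 89.4
side 50 75 px [403.6 376.6] 1608 zmed 53.2 rect [ 527.1 -533.1] [ 84.  120.6] 84.2
rails
side 30 50 px [294.7 190.6] 77 zmed 40.2 rect [483.9 153.2] [33.1 75.2] 29.8
side 30 50 px [333.5 249.6] 84 zmed 39.7 rect [ 525.8 -166.6] [37.1 10.3] 6.9
side 30 50 px [373.7 264.6] 364 zmed 41.3 rect [ 594.6 -243.6] [152.8  15.9] 7.1
side 30 50 px [420.8 362.3] 106 zmed 41.5 rect [ 578.6 -501.7] [14.3 28.2] 50.2
side 30 50 px [405.1 365.1] 103 zmed 41.2 rect [ 550.7 -501.3] [13.7 28. ] 45.2
side 30 50 px [389.  367.9] 104 zmed 41.5 rect [ 521.  -498.1] [13.8 26.4] 50.0
side 30 50 px [373.1 370.8] 100 zm
[... 2871 characters left out ...]
 [ 5.3 28.9] 89.3
top 60 105 px [227.   93.5] 4 zmed 62.5 rect [918.  359.1] [11.8  0.6] 2.7
top 60 105 px [242.6  97.9] 12 zmed 62.1 rect [902.3 299.1] [31.   4.8] 2.8
top 60 105 px [258.   96.5] 4 zmed 64.3 rect [907.7 240.4] [ 0.3 10.4] 88.9
top 60 105 px [211. 103.] 5 zmed 62.0 rect [880.8 417.6] [14.9  2. ] 0.2
top 60 105 px [258.  101.5] 4 zmed 61.0 rect [889.4 240.4] [12.5  0.4] 3.5
top 60 105 px [226.8 103.5] 4 zmed 63.8 rect [879.1 357.8] [ 3.2 12.4] 75.9
top 60 105 px [433.7 148.8] 76 zmed 81.7 rect [ 716. -416.] [67.6 13.8] 30.6
top 60 105 px [373.7 175.3] 63 zmed 92.3 rect [ 613.7 -197.1] [11.5 65.5] 7.3
top 60 105 px [268.  249.6] 60 zmed 83.5 rect [336.4 182.6] [66.3 11.4] 27.9
```

View pics/topc.png

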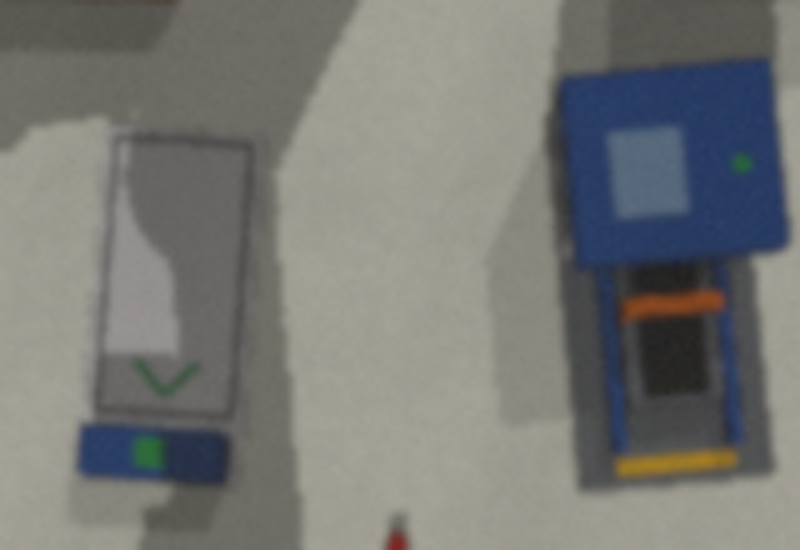

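View pics/sidec.png

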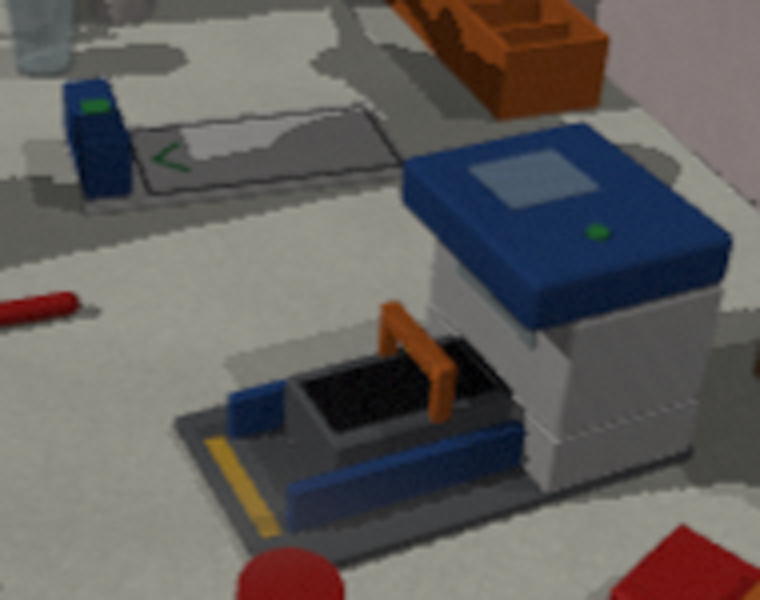

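The top crop shows the dock yawed about 6°, with the outline corners near (117,135), (253,145), (233,416) and (97,410). The side crop shows the same corners at (133,130), (370,107), (403,163) and (150,193).

The jog can't tilt the tool. My plan has three steps:
1. Reach one open finger in sideways under the overhang, behind the bar, and hook the pack out.
2. Regrip the bar by its ends, which gives enough wrist range for the roughly 170° turn.
3. Lift the pack and place it.

```bash
cat >> h.py <<'E'
from station import ctrl
def go(x,y,z,yang=None,s=None):
    "print jog shift (m, rad) from the present pose to world x,y,z with closing axis at yang deg"
    s=s or ctrl.sense(); r=R.from_quat(s["ee_rot"]); t=r.inv().apply(np.array([x,y,z])-s["ee_pos"])/1000
    ya=np.degrees(np.arctan2(*r.apply([0,1,0])[[1,0]]))
    tn=0 if yang is None else np.radians((ya-yang+180)%360-180)
    print("tx %.4f ty %.4f tz %.4f turn %.4f"%(*t,tn),"| at",s["ee_pos"].round(1),"yang %.2f"%ya,"F",s["force"].round(1),"t",round(s["clock"],2),"q6 %.2f"%s["qpos"][5],"w %.3f g %.0f"%(s["grip_width"],s["grasp_force"]))
A=np.radians(6.2); O=np.array([665.3,-193.4])
def dock(x,y): return O+np.array([x*np.cos(A)-y*np.sin(A),x*np.sin(A)+y*np.cos(A)])
E
python3 - <<'E'
import pickle;from h import *
d=pickle.load(open("f0.pkl","rb"))
for n,c in(("top",np.array([(117,135),(253,145),(233,416),(97,410)])/5+(240,115)),("side",np.array([(370,107),(403,163),(150,193),(133,130)])/4+(270,150))):
    p=plane(d[n],c-.4,8)[:,:2]; print(n,p.round(1).tolist(),"mid",p.mean(0).round(1))
    r=cv2.minAreaRect(p.astype(np.float32)); print(r)
    a=(p[2]+p[3]-p[0]-p[1]); print("tester x ang",np.degrees(np.arctan2(a[1],a[0])), "len",np.hypot(*a)/2)
    # line fit of dark outline pixels
    f=d[n]; W=cloud(f); g=cv2.cvtColor(f["frame"],cv2.COLOR_BGR2GRAY); m=np.zeros_like(g)
    cv2.polylines(m,[c.round().astype(np.int32)],True,255,5)
    bh=cv2.morphologyEx(g,cv2.MORPH_BLACKHAT,np.ones((5,5),np.uint8)); v,u=np.where((m>0)&(bh>18)&~blue(f))
    q=plane(f,np.c_[u,v],8)[:,:2]; print(len(q),cv2.minAreaRect(q.astype(np.float32)))
# rail angles + dock from rails
go(*dock(-85,112),231,6.2)
print(dock(-52,0))
E
```

```text
top [[747.7, 225.4], [741.8, 119.2], [530.3, 128.9], [532.8, 233.9]] mid [638.2 176.9]
((638.1657104492188, 176.54383850097656), (106.31918334960938, 215.0944061279297), 87.7178726196289)
tester x ang 177.5428751609013 len 213.41493393230624
99 ((640.8521728515625, 178.31027221679688), (111.59002685546875, 209.96826171875), 87.19378662109375)
side [[756.6, 226.0], [747.0, 126.2], [532.4, 135.3], [543.3, 240.3]] mid [644.8 182. ]
((644.4906616210938, 180.68722534179688), (105.47594451904297, 217.6502227783203), 86.16759490966797)
tester x ang 176.86522084120406 len 214.26347018370566
177 ((641.81201171875, 184.7764892578125), (118.79026794433594, 219.01412963867188), 87.41053009033203)
tx -0.5675 ty -0.4755 tz 0.0002 turn 1.1308 | at [187.1 543.2 230.5] yang 70.99 F [-0.3 -1.   0.1] t 0.1 q6 -0.12 w 0.999 g 0
[ 613.60414987 -199.0159665 ]
```

```bash
python3 -m jog '[{"tx":-0.567,"ty":-0.475,"turn":1.131},{"tx":-0.567,"ty":-0.475,"turn":1.131},{"tx":-0.567,"ty":-0.475,"turn":1.131},{"tx":-0.567,"ty":-0.475,"turn":1.131},{"tx":-0.567,"ty":-0.475,"turn":1.131},{"tx":-0.567,"ty":-0.475,"turn":1.131},{"tx":-0.567,"ty":-0.475,"turn":1.131},{"tx":-0.567,"ty":-0.475,"turn":1.131},{"tx":-0.567,"ty":-0.475,"turn":1.131},{"tx":-0.567,"ty":-0.475,"turn":1.131},{"tx":-0.567,"ty":-0.475,"turn":1.131},{"tx":-0.567,"ty":-0.475,"turn":1.131}]' 0.085
python3 -c "
from h import *
go(*dock(-85,112),231,6.2)"
```

```text
tx -0.5675 ty -0.4755 tz 0.0002 turn 1.1308 | at [187.1 543.2 230.5] yang 70.99 F [-0.3 -1.   0.1] t 0.1 q6 -0.12 w 0.999 g 0schema error: expected keys tx, ty, tz, turn
```

```bash
python3 -m jog '[{"tx":-0.567,"ty":-0.475,"tz":0,"turn":1.131},{"tx":-0.567,"ty":-0.475,"tz":0,"turn":1.131},{"tx":-0.567,"ty":-0.475,"tz":0,"turn":1.131},{"tx":-0.567,"ty":-0.475,"tz":0,"turn":1.131},{"tx":-0.567,"ty":-0.475,"tz":0,"turn":1.131},{"tx":-0.567,"ty":-0.475,"tz":0,"turn":1.131},{"tx":-0.567,"ty":-0.475,"tz":0,"turn":1.131},{"tx":-0.567,"ty":-0.475,"tz":0,"turn":1.131},{"tx":-0.567,"ty":-0.475,"tz":0,"turn":1.131},{"tx":-0.567,"ty":-0.475,"tz":0,"turn":1.131},{"tx":-0.567,"ty":-0.475,"tz":0,"turn":1.131},{"tx":-0.567,"ty":-0.475,"tz":0,"turn":1.131}]' 0.085
python3 -c "
from h import *
go(*dock(-85,112),231,6.2)"
```

```text
clock: 1.1
ee_pos: [445.4, 113.3, 231.2]
ee_rot: [0.668, 0.744, 0.0, -0.0]
force: [0.6, 1.4, 0.3]
grip_width: 0.996
grasp_force: 0.0
tx -0.2166 ty 0.1006 tz 0.0001 turn -0.0005 | at [445.4 113.3 231.2] yang 6.17 F [0.6 1.4 0.3] t 1.1 q6 -0.01 w 0.996 g 0
```

```bash
python3 -m jog '[{"tx":-0.216,"ty":0.1,"tz":0,"turn":0},{"tx":-0.216,"ty":0.1,"tz":0,"turn":0},{"tx":-0.216,"ty":0.1,"tz":0,"turn":0},{"tx":-0.216,"ty":0.1,"tz":0,"turn":0},{"tx":-0.216,"ty":0.1,"tz":0,"turn":0},{"tx":-0.216,"ty":0.1,"tz":0,"turn":0},{"tx":-0.216,"ty":0.1,"tz":0,"turn":0},{"tx":-0.216,"ty":0.1,"tz":0,"turn":0},{"tx":-0.216,"ty":0.1,"tz":0,"turn":0}]'
python3 -c "
from h import *
go(*dock(-85,112),53,6.2)"
```

```text
clock: 1.85
ee_pos: [566.9, -88.1, 230.6]
ee_rot: [0.668, 0.744, -0.0, -0.001]
force: [-0.6, 0.2, 0.1]
grip_width: 0.993
grasp_force: 0.0
tx -0.0036 ty 0.0018 tz 0.1776 turn -0.0006 | at [566.9 -88.1 230.6] yang 6.17 F [-0.6  0.2  0.1] t 1.85 q6 -0.38 w 0.993 g 0
```

```bash
python3 -m jog '[{"tx":-0.004,"ty":0.002,"tz":0.03,"turn":0},{"tx":-0.004,"ty":0.002,"tz":0.06,"turn":0},{"tx":-0.004,"ty":0.002,"tz":0.09,"turn":0},{"tx":-0.004,"ty":0.002,"tz":0.12,"turn":0},{"tx":-0.004,"ty":0.002,"tz":0.15,"turn":0},{"tx":-0.004,"ty":0.002,"tz":0.177,"turn":0},{"tx":-0.004,"ty":0.002,"tz":0.177,"turn":0},{"tx":-0.004,"ty":0.002,"tz":0.177,"turn":0}]' 0.0854
python3 - <<'E'
from h import *
go(*dock(-85,0),53,6.2)
f=ctrl.grab_frame("side"); W=cloud(f)
cv2.imwrite("pics/side1.png",cv2.resize(f["frame"][130:300,270:470],None,fx=3.5,fy=3.5,interpolation=cv2.INTER_CUBIC))
E
```

```text
clock: 2.52
ee_pos: [568.6, -90.7, 53.7]
ee_rot: [0.667, 0.745, -0.001, -0.002]
force: [0.4, -0.2, 0.6]
grip_width: 0.999
grasp_force: 0.0
tx -0.1125 ty -0.0001 tz 0.0005 turn 0.0014 | at [568.6 -90.7  53.7] yang 6.28 F [ 0.4 -0.2  0.6] t 2.52 q6 -0.39 w 0.999 g 0
```

View pics/side1.png

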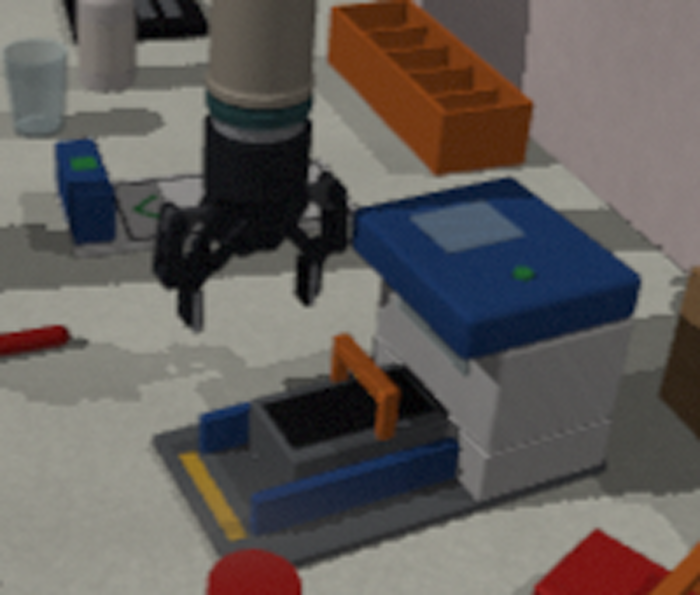

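The gripper stands beside the hood. Its outer knuckle, near (335,205), is the widest part, so I'll check its height against the overhang.

Run:
```python
from h import *
for n in("side","top"):
    f=ctrl.grab_frame(n); W=cloud(f).reshape(-1,3); W=W[~np.isnan(W[:,0])]
    d=W[:,:2]-O; X=d@[np.cos(A),np.sin(A)]; Y=d@[-np.sin(A),np.cos(A)]
    k=(Y>84)&(Y<150)&(X>-160)&(X<20)
    for z in range(50,200,10):
        m=k&(abs(W[:,2]-z)<5)
        if m.sum()>3: print(n,z,m.sum(),"X %.0f..%.0f Y %.0f..%.0f"%(X[m].min(),X[m].max(),Y[m].min(),Y[m].max()))
```

```text
side 70 15 X -134..-37 Y 100..124
side 80 39 X -140..-29 Y 100..125
side 90 49 X -141..-29 Y 100..123
side 100 43 X -141..-27 Y 100..121
side 110 40 X -144..-20 Y 98..122
side 120 131 X -159..-10 Y 97..124
side 130 145 X -158..-12 Y 95..129
side 140 160 X -156..-13 Y 94..131
side 150 131 X -156..-13 Y 92..123
side 160 200 X -154..-14 Y 91..126
side 170 202 X -153..-18 Y 99..126
side 180 29 X -148..-23 Y 91..118
side 190 49 X -122..-53 Y 84..119
top 120 9 X -157..-128 Y 99..124
top 130 14 X -157..-120 Y 95..127
top 140 12 X -154..-115 Y 95..124
top 150 7 X -154..-115 Y 99..127
top 160 9 X -153..-122 Y 103..123
top 170 37 X -152..-119 Y 99..124
top 180 12 X -151..-118 Y 100..121
top 190 7 X -120..-93 Y 109..147
```

Run:
```python
from h import *
f=ctrl.grab_frame("side"); W=cloud(f).reshape(-1,3); W=W[~np.isnan(W[:,0])]
d=W[:,:2]-O; X=d@[np.cos(A),np.sin(A)]+85; Y=d@[-np.sin(A),np.cos(A)]-112
k=(Y>-60)&(Y<60)&(abs(X)<90)
for z in range(60,260,8):
    print(z,*["%s"%(int(Y[m].min()) if (m:=k&(abs(W[:,2]-z)<5)&(X>=a)&(X<a+15)).sum()>2 else "--") for a in range(-90,90,15)])
```

```text
60 -- -- -- -- -- -- -- -- -- -- -- -58
68 -- -- -- -- -- -- -- -- -- -- -- -59
76 -- -- -11 -11 -- -- -- -- -10 -11 -- -58
84 -- -- -12 -11 -- -- -- -- -10 -11 -- -59
92 -- -- -12 -14 -- -- -- -- -8 -13 -- -59
100 -- -- -11 -12 -- -- -- -- -9 -11 -- -58
108 -- -- -9 -11 -- -- -- -- 0 -12 -- --
116 -- -13 -13 -13 -- -- -- -- -- -14 -12 --
124 -- -13 -13 -14 -- -- -- -- -14 -12 -14 --
132 -- -14 -13 -18 -18 -12 -11 -17 -17 -- -13 --
140 -- -14 -- -18 -18 -13 -12 -17 -18 -58 -14 --
148 -- -14 -13 -16 -19 -18 -13 -19 -17 -57 -14 --
156 -- -13 -14 -10 -22 -20 -20 -19 -12 -59 -14 --
164 -- -14 -13 -14 -21 -20 -20 -21 -12 -58 -47 --
172 -- -13 -13 -11 -12 -12 -12 -12 -12 -58 -57 -59
180 -- -5 -13 -11 -11 -- -- -- -- -- -12 --
188 -- -- -- -22 -33 -36 -37 -33 -- -- -- --
196 -- -- -- -21 -34 -38 -38 -34 -- -- -- --
204 -- -- -- -21 -34 -38 -38 -35 -- -- -- --
212 -- -- -- -20 -35 -39 -38 -35 -- -- -- --
220 -- -- -- -20 -35 -39 -38 -35 -- -- -- --
228 -- -- -- -21 -33 -40 -38 -34 -23 -- -- --
236 -- -- -- -18 -33 -37 -38 -34 -- -- -- --
244 -- -- -- -13 -30 -37 -37 -33 -- -- -- --
252 -- -- -- -19 -30 -38 -38 -34 -- -- -- --
```

The picture and depth agree that the gripper is thin, about ±22, across its closing axis up to TCP+132. That means I can grip the bar's ends from straight above, set back about 11 mm so the body clears the overhang. I'll raise, turn 90°, descend in the clear, and slide in slowly while watching the force.

```bash
python3 -m jog '[{"tx":0,"ty":0,"tz":-0.04,"turn":0},{"tx":0,"ty":0,"tz":-0.08,"turn":0},{"tx":0,"ty":0,"tz":-0.12,"turn":0.12},{"tx":0,"ty":-0.01,"tz":-0.15,"turn":1.571},{"tx":-0.02,"ty":-0.015,"tz":-0.15,"turn":1.571},{"tx":-0.05,"ty":-0.015,"tz":-0.15,"turn":1.571},{"tx":-0.08,"ty":-0.015,"tz":-0.15,"turn":1.571},{"tx":-0.112,"ty":-0.015,"tz":-0.15,"turn":1.571},{"tx":-0.112,"ty":-0.015,"tz":-0.15,"turn":1.571},{"tx":-0.112,"ty":-0.015,"tz":-0.15,"turn":1.571},{"tx":-0.112,"ty":-0.015,"tz":-0.15,"turn":1.571},{"tx":-0.112,"ty":-0.015,"tz":-0.15,"turn":1.571}]'
python3 -m jog '[{"tx":0,"ty":0,"tz":0,"turn":0.571},{"tx":0,"ty":0,"tz":0,"turn":0.571},{"tx":0,"ty":0,"tz":0,"turn":0.571},{"tx":0,"ty":0,"tz":0,"turn":0.571}]'
python3 -c "
from h import *
go(*dock(-90,0),66,-83.8)"
```

```text
clock: 3.72
ee_pos: [567.7, -206.0, 206.2]
ee_rot: [0.977, 0.212, 0.001, 0.001]
force: [-0.4, -0.8, -0.1]
grip_width: 1.0
grasp_force: 0.0
clock: 4.05
ee_pos: [567.8, -205.6, 206.4]
ee_rot: [0.999, -0.036, 0.002, 0.001]
force: [-0.4, -0.3, -0.4]
grip_width: 1.002
grasp_force: 0.0
tx 0.0074 ty -0.0032 tz 0.1404 turn -0.1807 | at [ 567.8 -205.6  206.4] yang -94.15 F [-0.4 -0.3 -0.4] t 4.05 q6 1.18 w 1.002 g 0
```

```bash
python3 -m jog '[{"tx":0.0074,"ty":-0.0032,"tz":0,"turn":-0.12},{"tx":0.0074,"ty":-0.0032,"tz":0,"turn":-0.181},{"tx":0.0074,"ty":-0.0032,"tz":0.03,"turn":-0.181},{"tx":0.0074,"ty":-0.0032,"tz":0.06,"turn":-0.181},{"tx":0.0074,"ty":-0.0032,"tz":0.09,"turn":-0.181},{"tx":0.0074,"ty":-0.0032,"tz":0.12,"turn":-0.181},{"tx":0.0074,"ty":-0.0032,"tz":0.14,"turn":-0.181},{"tx":0.0074,"ty":-0.0032,"tz":0.14,"turn":-0.181},{"tx":0.0074,"ty":-0.0032,"tz":0.14,"turn":-0.181}]'
python3 - <<'E'
from h import *
go(*dock(-63,0),66,-83.8)
for n in("side","top"):
    f=ctrl.grab_frame(n); W=cloud(f); m=orange(f)&(W[...,2]>80)&(W[...,2]<100)&(abs(W[...,0]-613)<30)&(abs(W[...,1]+199)<60)
    p=W[m]; print(n,len(p),cv2.minAreaRect(p[:,:2].astype(np.float32)))
    cv2.imwrite(f"pics/{n}2.png",cv2.resize(f["frame"][150:290,300:440] if n=="side" else f["frame"][120:230,310:430],None,fx=4,fy=4,interpolation=cv2.INTER_CUBIC))
a=cv2.imread("pics/side2.png");cv2.imwrite("pics/v2.png",a)
E
```

```text
clock: 4.8
ee_pos: [575.1, -202.7, 64.9]
ee_rot: [0.998, 0.057, 0.0, -0.0]
force: [0.3, -0.5, 0.9]
grip_width: 1.0
grasp_force: 0.0
tx 0.0277 ty 0.0006 tz -0.0011 turn 0.0065 | at [ 575.1 -202.7   64.9] yang -83.42 F [ 0.3 -0.5  0.9] t 4.8 q6 1.00 w 1.000 g 0
side 17 ((616.20654296875, -232.0167236328125), (9.300806045532227, 10.029927253723145), 87.07831573486328)
top 0 ((0.0, 0.0), (0.0, 0.0), 0.0)
```

View pics/v2.png

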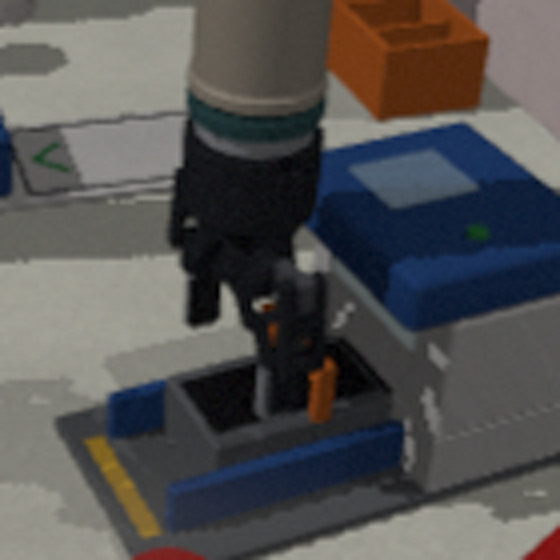

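The gripper straddles the pack top just short of the bar, with the near finger at (280,340) and the post at (322,390). Now I'll slide in slowly.

```bash
python3 -m jog '[{"tx":0.005,"ty":0,"tz":0,"turn":0.006},{"tx":0.010,"ty":0,"tz":0,"turn":0.006},{"tx":0.015,"ty":0,"tz":0,"turn":0.006},{"tx":0.018,"ty":0,"tz":0,"turn":0.006},{"tx":0.020,"ty":0,"tz":0,"turn":0.006}]'
python3 -m jog '[{"tx":0.001,"ty":0,"tz":0,"turn":0},{"tx":0.002,"ty":0,"tz":0,"turn":0},{"tx":0.003,"ty":0,"tz":0,"turn":0}]'
python3 -m jog '[{"tx":0.001,"ty":0,"tz":0,"turn":0},{"tx":0.002,"ty":0,"tz":0,"turn":0},{"tx":0.003,"ty":0,"tz":0,"turn":0}]'
python3 -c "
from h import *
go(*dock(-62,0),66,-83.8)"
```

```text
clock: 5.32
ee_pos: [595.8, -200.5, 64.7]
ee_rot: [0.999, 0.055, 0.001, 0.0]
force: [0.0, -0.4, -0.3]
grip_width: 1.003
grasp_force: 0.0
clock: 5.57
ee_pos: [597.7, -200.0, 64.1]
ee_rot: [0.999, 0.054, -0.0, -0.0]
force: [0.4, -0.0, 0.1]
grip_width: 1.003
grasp_force: 0.0
clock: 5.82
ee_pos: [600.8, -199.8, 64.2]
ee_rot: [0.999, 0.054, -0.0, -0.0]
force: [0.7, -0.1, 0.5]
grip_width: 1.001
grasp_force: 0.0
tx 0.0028 ty 0.0006 tz -0.0018 turn 0.0005 | at [ 600.8 -199.8   64.2] yang -83.77 F [ 0.7 -0.1  0.5] t 5.82 q6 1.03 w 1.001 g 0
```

```bash
python3 -m jog '[{"tx":0.001,"ty":0,"tz":0,"turn":0},{"tx":0.002,"ty":0,"tz":-0.001,"turn":0},{"tx":0.003,"ty":0,"tz":-0.001,"turn":0},{"tx":0.0035,"ty":0,"tz":-0.001,"turn":0}]'
python3 -m jog '[{"tx":0,"ty":0,"tz":0,"turn":0},{"tx":0,"ty":0,"tz":0,"turn":0},{"tx":0,"ty":0,"tz":0,"turn":0},{"tx":0,"ty":0,"tz":0,"turn":0},{"tx":0,"ty":0,"tz":0,"turn":0},{"tx":0,"ty":0,"tz":0,"turn":0}]' 0.068
python3 -c "
from h import *
go(*dock(-62,0),66,-83.8)"
```

```text
clock: 6.15
ee_pos: [604.5, -199.5, 65.4]
ee_rot: [0.999, 0.054, 0.0, 0.0]
force: [-0.3, -0.1, -0.5]
grip_width: 1.002
grasp_force: 0.0
clock: 6.65
ee_pos: [604.7, -199.8, 66.2]
ee_rot: [0.999, 0.054, 0.001, 0.0]
force: [-2.1, -0.7, 5.3]
grip_width: 0.819
grasp_force: 68.9
tx -0.0011 ty 0.0002 tz 0.0002 turn 0.0006 | at [ 604.7 -199.8   66.2] yang -83.76 F [-2.1 -0.7  5.3] t 6.65 q6 1.03 w 0.819 g 69
```

```bash
python3 -m jog '[{"tx":-0.002,"ty":0,"tz":0,"turn":0},{"tx":-0.004,"ty":0,"tz":0,"turn":0},{"tx":-0.006,"ty":0,"tz":0,"turn":0},{"tx":-0.008,"ty":0,"tz":0,"turn":0},{"tx":-0.010,"ty":0,"tz":0,"turn":0}]' 0.06
python3 -m jog '[{"tx":-0.002,"ty":0,"tz":0,"turn":0},{"tx":-0.004,"ty":0,"tz":0,"turn":0},{"tx":-0.006,"ty":0,"tz":0,"turn":0},{"tx":-0.008,"ty":0,"tz":0,"turn":0},{"tx":-0.010,"ty":0,"tz":0,"turn":0},{"tx":-0.012,"ty":0,"tz":0,"turn":0}]'
python3 - <<'E'
from h import *
go(*dock(-62,0),66,-83.8)
f=ctrl.grab_frame("side"); cv2.imwrite("pics/v3.png",cv2.resize(f["frame"][150:290,300:440],None,fx=4,fy=4,interpolation=cv2.INTER_CUBIC))
E
```

```text
clock: 7.07
ee_pos: [600.8, -201.0, 67.3]
ee_rot: [0.999, 0.053, 0.007, 0.001]
force: [12.0, 2.3, 5.2]
grip_width: 0.815
grasp_force: 68.5
clock: 7.57
ee_pos: [584.8, -202.3, 66.2]
ee_rot: [0.999, 0.054, 0.003, 0.001]
force: [6.1, 0.6, 3.4]
grip_width: 0.814
grasp_force: 68.6
tx 0.0190 ty -0.0002 tz 0.0003 turn -0.0003 | at [ 584.8 -202.3   66.2] yang -83.82 F [6.1 0.6 3.4] t 7.57 q6 1.02 w 0.814 g 69
```

View pics/v3.png

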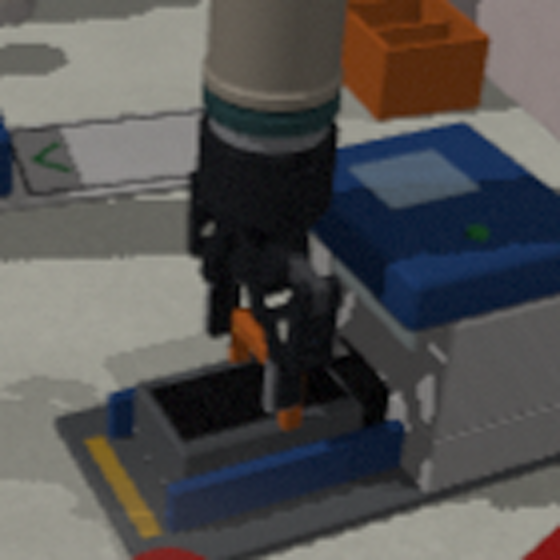

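The catch has let go. The pack is about 20 mm out, level, and its nose shows at (370,385). I'll continue straight out.

```bash
python3 -m jog '[{"tx":-0.005,"ty":0,"tz":0,"turn":0},{"tx":-0.010,"ty":0,"tz":0,"turn":0},{"tx":-0.015,"ty":0,"tz":0,"turn":0},{"tx":-0.020,"ty":0,"tz":0,"turn":0},{"tx":-0.025,"ty":0,"tz":0,"turn":0},{"tx":-0.030,"ty":0,"tz":0,"turn":0},{"tx":-0.035,"ty":0,"tz":0,"turn":0},{"tx":-0.040,"ty":0,"tz":0,"turn":0}]'
python3 -m jog '[{"tx":-0.005,"ty":0,"tz":0,"turn":0},{"tx":-0.010,"ty":0,"tz":0,"turn":0},{"tx":-0.015,"ty":0,"tz":0,"turn":0},{"tx":-0.020,"ty":0,"tz":0,"turn":0},{"tx":-0.025,"ty":0,"tz":0,"turn":0},{"tx":-0.030,"ty":0,"tz":0,"turn":0},{"tx":-0.035,"ty":0,"tz":0,"turn":0},{"tx":-0.040,"ty":0,"tz":0,"turn":0},{"tx":-0.040,"ty":0,"tz":0,"turn":0}]'
python3 -m jog '[{"tx":0,"ty":0,"tz":0,"turn":0},{"tx":0,"ty":0,"tz":0,"turn":0},{"tx":0,"ty":0,"tz":0,"turn":0},{"tx":0,"ty":0,"tz":0,"turn":0}]' 0.0854
python3 - <<'E'
from h import *
go(*dock(-152,0),62,-83.8)
for n in("side","top"):
    f=ctrl.grab_frame(n); W=cloud(f); m=orange(f)&(W[...,2]>85)&(W[...,2]<100)&(abs(W[...,0]-515)<40)&(abs(W[...,1]+208)<60)
    p=W[m]; print(n,len(p),cv2.minAreaRect(p[:,:2].astype(np.float32)) if len(p) else 0)
cv2.imwrite("pics/top3.png",cv2.resize(f["frame"][130:230,310:430],None,fx=5,fy=5,interpolation=cv2.INTER_CUBIC))
E
```

```text
clock: 8.28
ee_pos: [544.2, -206.5, 66.2]
ee_rot: [0.999, 0.054, 0.002, 0.001]
force: [4.9, -0.3, 5.1]
grip_width: 0.817
grasp_force: 68.7
clock: 9.03
ee_pos: [502.8, -210.8, 66.2]
ee_rot: [0.999, 0.054, 0.001, 0.0]
force: [2.4, 0.1, 7.9]
grip_width: 0.821
grasp_force: 69.9
clock: 9.37
ee_pos: [501.6, -210.0, 64.4]
ee_rot: [0.999, 0.054, -0.001, -0.001]
force: [0.4, 0.1, -0.6]
grip_width: 1.0
grasp_force: 0.0
tx 0.0125 ty 0.0012 tz 0.0024 turn 0.0008 | at [ 501.6 -210.    64.4] yang -83.75 F [ 0.4  0.1 -0.6] t 9.37 q6 0.94 w 1.000 g 0
side 28 ((505.0053405761719, -192.60415649414062), (3.154784679412842, 39.721099853515625), 5.722209453582764)
top 0 0
```

```bash
python3 -m jog '[{"tx":0.004,"ty":0,"tz":0.002,"turn":0},{"tx":0.0085,"ty":0,"tz":0.004,"turn":0},{"tx":0.0085,"ty":0,"tz":0.004,"turn":0}]'
python3 -m jog '[{"tx":0,"ty":0,"tz":0,"turn":0},{"tx":0,"ty":0,"tz":0,"turn":0},{"tx":0,"ty":0,"tz":0,"turn":0},{"tx":0,"ty":0,"tz":0,"turn":0},{"tx":0,"ty":0,"tz":0,"turn":0},{"tx":0,"ty":0,"tz":0,"turn":0}]' 0.06
python3 -m jog '[{"tx":0,"ty":0,"tz":-0.005,"turn":0},{"tx":0,"ty":0,"tz":-0.01,"turn":0},{"tx":0,"ty":0,"tz":-0.02,"turn":0},{"tx":0,"ty":0,"tz":-0.03,"turn":0},{"tx":0,"ty":0,"tz":-0.04,"turn":0},{"tx":0,"ty":0,"tz":-0.05,"turn":0},{"tx":0,"ty":0,"tz":-0.06,"turn":0},{"tx":0,"ty":0,"tz":-0.06,"turn":0},{"tx":0,"ty":0,"tz":-0.06,"turn":0}]'
python3 - <<'E'
from h import *
go(*dock(-152,0),62,-83.8)
f=ctrl.grab_frame("side"); cv2.imwrite("pics/v4.png",cv2.resize(f["frame"][130:300,270:450],None,fx=3.5,fy=3.5,interpolation=cv2.INTER_CUBIC))
E
```

```text
clock: 9.72
ee_pos: [512.3, -209.6, 60.8]
ee_rot: [0.999, 0.054, 0.0, -0.0]
force: [1.0, 0.0, 0.4]
grip_width: 0.996
grasp_force: 0.0
clock: 10.22
ee_pos: [511.7, -209.7, 61.5]
ee_rot: [0.999, 0.054, 0.0, 0.0]
force: [1.4, -0.0, 2.1]
grip_width: 0.827
grasp_force: 69.8
clock: 10.97
ee_pos: [511.8, -209.8, 122.3]
ee_rot: [0.999, 0.054, 0.001, 0.001]
force: [0.7, -0.7, -3.5]
grip_width: 0.827
grasp_force: 70.5
tx 0.0022 ty 0.0002 tz 0.0603 turn 0.0007 | at [ 511.8 -209.8  122.3] yang -83.76 F [ 0.7 -0.7 -3.5] t 10.97 q6 0.95 w 0.827 g 71
```

View pics/v4.png

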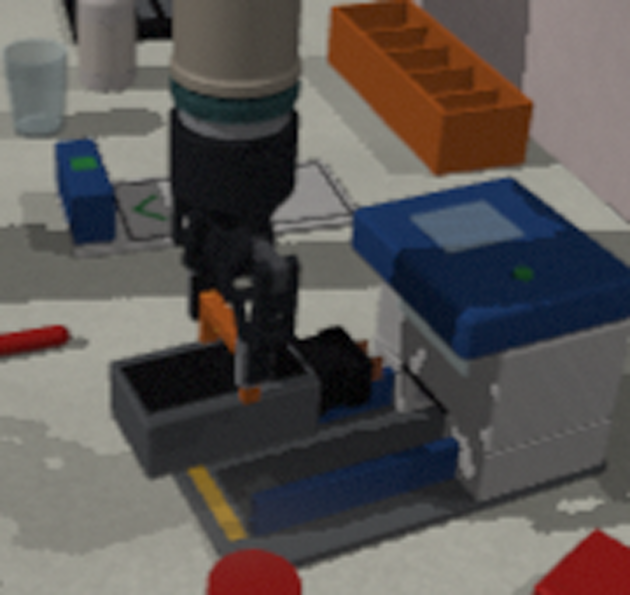

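The pack is lifted level, with its contacts (370,362) clear of the hood. Next: lift higher, back off, and start turning.

```bash
python3 -m jog '[{"tx":-0.01,"ty":0,"tz":-0.02,"turn":0},{"tx":-0.02,"ty":0,"tz":-0.04,"turn":0},{"tx":-0.03,"ty":0,"tz":-0.06,"turn":0},{"tx":-0.04,"ty":-0.02,"tz":-0.08,"turn":0},{"tx":-0.04,"ty":-0.05,"tz":-0.09,"turn":-0.08},{"tx":-0.04,"ty":-0.08,"tz":-0.09,"turn":-0.16},{"tx":-0.04,"ty":-0.11,"tz":-0.09,"turn":-0.26},{"tx":-0.04,"ty":-0.14,"tz":-0.09,"turn":-0.36},{"tx":-0.04,"ty":-0.17,"tz":-0.09,"turn":-0.46},{"tx":-0.04,"ty":-0.20,"tz":-0.09,"turn":-0.56},{"tx":-0.04,"ty":-0.23,"tz":-0.09,"turn":-0.66},{"tx":-0.04,"ty":-0.25,"tz":-0.09,"turn":-0.76}]'
python3 -c "
from h import *
go(661.5,178.5,210,87.3)"
```

```text
clock: 12.02
ee_pos: [442.9, 37.2, 210.6]
ee_rot: [0.906, 0.424, -0.001, -0.001]
force: [0.1, -0.2, -3.1]
grip_width: 0.828
grasp_force: 71.2
tx 0.2486 ty 0.0771 tz 0.0004 turn -2.2198 | at [442.9  37.2 210.6] yang -39.88 F [ 0.1 -0.2 -3.1] t 12.02 q6 0.62 w 0.828 g 71
```

```bash
python3 -m jog '[{"tx":0.01,"ty":0.003,"tz":0,"turn":-0.1},{"tx":0.025,"ty":0.008,"tz":0,"turn":-0.2},{"tx":0.045,"ty":0.014,"tz":0,"turn":-0.3},{"tx":0.065,"ty":0.02,"tz":0,"turn":-0.4},{"tx":0.085,"ty":0.026,"tz":0,"turn":-0.5},{"tx":0.105,"ty":0.032,"tz":0,"turn":-0.6},{"tx":0.125,"ty":0.038,"tz":0,"turn":-0.7},{"tx":0.145,"ty":0.045,"tz":0,"turn":-0.8},{"tx":0.165,"ty":0.051,"tz":0,"turn":-0.9},{"tx":0.185,"ty":0.057,"tz":0,"turn":-1.0},{"tx":0.205,"ty":0.063,"tz":0,"turn":-1.1},{"tx":0.22,"ty":0.068,"tz":0,"turn":-1.2}]'
python3 -c "
from h import *
go(661.5,178.5,210,87.3)"
```

```text
clock: 13.02
ee_pos: [639.3, 159.7, 209.7]
ee_rot: [0.509, 0.861, -0.0, -0.001]
force: [0.1, 0.3, -3.3]
grip_width: 0.826
grasp_force: 71.2
tx 0.0057 ty 0.0285 tz -0.0003 turn -1.0203 | at [639.3 159.7 209.7] yang 28.84 F [ 0.1  0.3 -3.3] t 13.02 q6 -0.36 w 0.826 g 71
```

```bash
python3 -m jog '[{"tx":0.003,"ty":0.01,"tz":0,"turn":-0.1},{"tx":0.005,"ty":0.02,"tz":0,"turn":-0.2},{"tx":0.005,"ty":0.028,"tz":0,"turn":-0.3},{"tx":0.005,"ty":0.028,"tz":0,"turn":-0.4},{"tx":0.005,"ty":0.028,"tz":0,"turn":-0.5},{"tx":0.005,"ty":0.028,"tz":0,"turn":-0.6},{"tx":0.005,"ty":0.028,"tz":0,"turn":-0.7},{"tx":0.005,"ty":0.028,"tz":0,"turn":-0.8},{"tx":0.005,"ty":0.028,"tz":0,"turn":-0.9},{"tx":0.005,"ty":0.028,"tz":0,"turn":-1.0},{"tx":0.005,"ty":0.028,"tz":0,"turn":-1.01},{"tx":0.005,"ty":0.028,"tz":0,"turn":-1.01}]'
python3 -c "
from h import *
go(661.5,178.5,110,87.3)"
```

```text
clock: 14.02
ee_pos: [660.2, 176.4, 210.2]
ee_rot: [0.032, 0.999, -0.0, -0.001]
force: [0.3, -0.4, -2.8]
grip_width: 0.825
grasp_force: 71.2
tx -0.0014 ty 0.0022 tz 0.1002 turn -0.0177 | at [660.2 176.4 210.2] yang 86.29 F [ 0.3 -0.4 -2.8] t 14.02 q6 -1.35 w 0.825 g 71
```

```bash
python3 -m jog '[{"tx":-0.001,"ty":0.002,"tz":0.02,"turn":-0.018},{"tx":-0.001,"ty":0.002,"tz":0.04,"turn":-0.018},{"tx":-0.001,"ty":0.002,"tz":0.06,"turn":-0.018},{"tx":-0.001,"ty":0.002,"tz":0.08,"turn":-0.018},{"tx":-0.001,"ty":0.002,"tz":0.1,"turn":-0.018},{"tx":-0.001,"ty":0.002,"tz":0.115,"turn":-0.018},{"tx":-0.001,"ty":0.002,"tz":0.13,"turn":-0.018},{"tx":-0.001,"ty":0.002,"tz":0.13,"turn":-0.018},{"tx":-0.001,"ty":0.002,"tz":0.13,"turn":-0.018}]'
python3 - <<'E'
from h import *
go(661.5,178.5,59.5,87.3)
ims=[]
for n,s in(("side",np.s_[140:230,270:400]),("top",np.s_[130:220,225:355])):
    f=ctrl.grab_frame(n); np.savez(f"n_{n}.npz",**f)
    ims.append(cv2.resize(f["frame"][s],None,fx=3*2,fy=3*2,interpolation=cv2.INTER_CUBIC)[:, :])
    W=cloud(f); H=hsv(f)
    k=(W[...,2]>60)&(W[...,2]<85)&(abs(W[...,1]-178)<45)&(W[...,0]>540)&(W[...,0]<770)
    p=W[k]; print(n,len(p),cv2.minAreaRect(p[:,:2].astype(np.float32)),np.median(p[:,2]))
cv2.imwrite("pics/v5.png",cv2.resize(np.vstack(ims),(433,600)))
E
```

```text
clock: 14.77
ee_pos: [660.9, 178.2, 80.1]
ee_rot: [0.023, 1.0, -0.0, -0.001]
force: [0.6, 0.2, -3.2]
grip_width: 0.83
grasp_force: 71.0
tx -0.0006 ty 0.0003 tz 0.0206 turn 0.0009 | at [660.9 178.2  80.1] yang 87.35 F [ 0.6  0.2 -3.2] t 14.77 q6 -1.36 w 0.830 g 71
side 581 ((641.1060791015625, 180.14927673339844), (77.95624542236328, 176.26303100585938), 85.5357894897461) 73.86029977677151
top 258 ((650.8866577148438, 177.7747344970703), (71.40503692626953, 161.38645935058594), 87.33973693847656) 74.912760773596
```

View pics/v5.png

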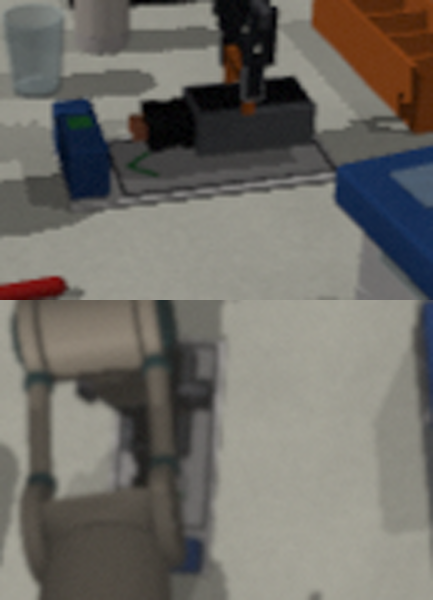

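The pack hangs level over the outline with its contacts (138,128 in the side panel) facing the blue head at (82,150). Now I'll lower it gently.

```bash
python3 -m jog '[{"tx":0,"ty":0,"tz":0.004,"turn":0},{"tx":0,"ty":0,"tz":0.008,"turn":0},{"tx":0,"ty":0,"tz":0.012,"turn":0},{"tx":0,"ty":0,"tz":0.015,"turn":0},{"tx":0,"ty":0,"tz":0.017,"turn":0},{"tx":0,"ty":0,"tz":0.018,"turn":0},{"tx":0,"ty":0,"tz":0.018,"turn":0}]'
python3 -m jog '[{"tx":0,"ty":0,"tz":0.001,"turn":0},{"tx":0,"ty":0,"tz":0.001,"turn":0},{"tx":0,"ty":0,"tz":0.002,"turn":0},{"tx":0,"ty":0,"tz":0.002,"turn":0}]'
```

```text
clock: 15.45
ee_pos: [661.6, 178.4, 62.9]
ee_rot: [0.022, 1.0, 0.0, -0.0]
force: [-0.2, 0.6, -3.8]
grip_width: 0.826
grasp_force: 71.2
clock: 15.78
ee_pos: [661.8, 178.4, 61.3]
ee_rot: [0.022, 1.0, 0.0, 0.0]
force: [0.3, 0.3, -2.8]
grip_width: 0.826
grasp_force: 71.2
```

```bash
python3 -m jog '[{"tx":0,"ty":0,"tz":0.001,"turn":0},{"tx":0,"ty":0,"tz":0.001,"turn":0},{"tx":0,"ty":0,"tz":0.001,"turn":0}]'
python3 -m jog '[{"tx":0,"ty":0,"tz":0.001,"turn":0},{"tx":0,"ty":0,"tz":0.001,"turn":0},{"tx":0,"ty":0,"tz":0.001,"turn":0}]'
```

```text
clock: 16.03
ee_pos: [661.7, 178.4, 60.2]
ee_rot: [0.022, 1.0, 0.0, -0.0]
force: [-0.4, -0.9, -3.0]
grip_width: 0.828
grasp_force: 71.2
clock: 16.28
ee_pos: [662.0, 178.4, 59.6]
ee_rot: [0.022, 1.0, 0.0, 0.0]
force: [0.5, 0.5, -1.1]
grip_width: 0.827
grasp_force: 71.2
```

```bash
python3 -m jog '[{"tx":0,"ty":0,"tz":0.001,"turn":0},{"tx":0,"ty":0,"tz":0.001,"turn":0},{"tx":0,"ty":0,"tz":0.001,"turn":0}]'
python3 -m jog '[{"tx":0,"ty":0,"tz":0,"turn":0},{"tx":0,"ty":0,"tz":0,"turn":0},{"tx":0,"ty":0,"tz":0,"turn":0},{"tx":0,"ty":0,"tz":0,"turn":0},{"tx":0,"ty":0,"tz":0,"turn":0}]' 0.0854
python3 -m jog '[{"tx":0,"ty":0,"tz":-0.01,"turn":0},{"tx":0,"ty":0,"tz":-0.02,"turn":0},{"tx":0,"ty":0,"tz":-0.04,"turn":0},{"tx":0,"ty":0,"tz":-0.07,"turn":0},{"tx":0,"ty":0,"tz":-0.1,"turn":0},{"tx":0,"ty":0,"tz":-0.13,"turn":0},{"tx":0,"ty":0,"tz":-0.16,"turn":0},{"tx":0.03,"ty":0,"tz":-0.18,"turn":0},{"tx":0.06,"ty":0,"tz":-0.18,"turn":0},{"tx":0.1,"ty":0,"tz":-0.18,"turn":0},{"tx":0.14,"ty":0,"tz":-0.18,"turn":0},{"tx":0.18,"ty":0,"tz":-0.18,"turn":0}]'
python3 -m jog '[{"tx":0.04,"ty":0,"tz":0,"turn":0},{"tx":0.08,"ty":0,"tz":0,"turn":0},{"tx":0.12,"ty":0,"tz":0,"turn":0},{"tx":0.16,"ty":0,"tz":0,"turn":0},{"tx":0.18,"ty":0,"tz":0,"turn":0},{"tx":0.18,"ty":0,"tz":0,"turn":0}]'
python3 - <<'E'
from h import *
for n in("side","top"):
    f=ctrl.grab_frame(n); W=cloud(f)
    for nm,k in(("block",(W[...,2]>48)&(W[...,2]<60)&(abs(W[...,1]-178)<50)&(W[...,0]>600)&(W[...,0]<770)),
      ("bar",orange(f)&(W[...,2]>80)&(W[...,2]<97)&(abs(W[...,1]-178)<50)&(W[...,0]>600)&(W[...,0]<770)),
      ("head",blue(f)&(W[...,2]>57)&(W[...,2]<70)&(abs(W[...,1]-178)<90)&(W[...,0]>450)&(W[...,0]<560))):
        p=W[k]; print(n,nm,len(p),cv2.minAreaRect(p[:,:2].astype(np.float32)) if len(p) else 0,p[:,2].mean() if len(p) else 0)
    s=np.s_[140:230,260:390] if n=="side" else np.s_[130:220,225:355]
    cv2.imwrite(f"pics/e_{n}.png",cv2.resize(f["frame"][s],None,fx=4,fy=3.3,interpolation=cv2.INTER_CUBIC))
    np.savez(f"e_{n}.npz",**f)
cv2.imwrite("pics/v6.png",np.vstack([cv2.imread("pics/e_side.png"),cv2.imread("pics/e_top.png")]))
E
```

```text
clock: 16.53
ee_pos: [662.0, 178.5, 59.6]
ee_rot: [0.022, 1.0, 0.0, 0.001]
force: [-2.2, 0.3, 4.8]
grip_width: 0.826
grasp_force: 72.2
clock: 16.95
ee_pos: [661.8, 178.4, 58.1]
ee_rot: [0.022, 1.0, 0.0, -0.0]
force: [0.6, -0.8, -0.0]
grip_width: 0.999
grasp_force: 0.0
clock: 17.95
ee_pos: [480.4, 186.4, 239.6]
ee_rot: [0.023, 1.0, 0.0, 0.001]
force: [-0.3, -0.0, 0.1]
grip_width: 1.003
grasp_force: 0.0
clock: 18.45
ee_pos: [297.3, 194.1, 239.4]
ee_rot: [0.021, 1.0, 0.0, -0.0]
force: [-0.2, 0.0, 0.1]
grip_width: 0.999
grasp_force: 0.0
side block 390 ((665.0156860351562, 176.918212890625), (74.05847930908203, 128.87681579589844), 88.49534606933594) 54.03926577602347
side bar 14 ((658.2440795898438, 176.6088104248047), (65.72037506103516, 11.280505180358887), 83.57138061523438) 90.02089711224701
side head 176 ((497.58251953125, 180.45587158203125), (107.32608795166016, 37.944671630859375), 87.29776763916016) 63.68946989130611
top block 508 ((664.7947998046875, 177.7556610107422), (72.2257080078125, 130.64427185058594), 88.27632904052734) 54.355227187590096
top bar 40 ((658.6691284179688, 178.2099609375), (63.3636589050293, 9.713549613952637), 84.06661224365234) 90.75083308247915
top head 186 ((497.28448486328125, 183.29774475097656), (99.58479309082031, 32.584842681884766), 87.38792419433594) 64.12310197404929
```

View pics/v6.png

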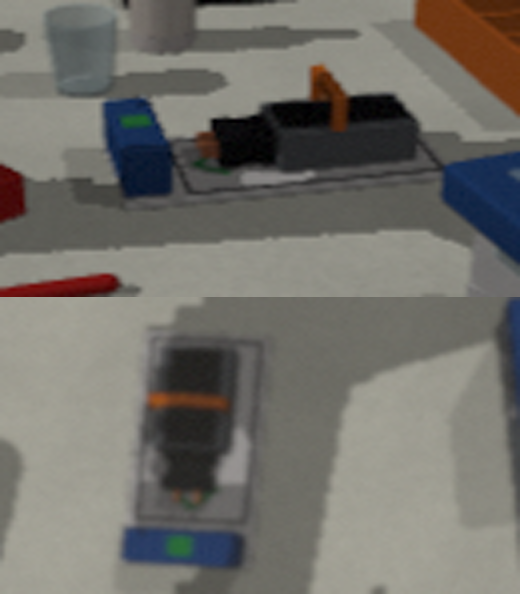

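The pack stands flat inside the outline, with its contacts (190,495 in the lower panel) towards the head at (180,545). Before handing in, I'll check squareness and centring with subpixel line fits.

Run:
```python
from h import *; import pickle
f=pickle.load(open("f0.pkl","rb"))["top"]; g=cv2.GaussianBlur(cv2.cvtColor(f["frame"],cv2.COLOR_BGR2GRAY),(0,0),.7).astype(float)
def fit(p):
    c=np.polyfit(p[:,0],p[:,1],1)
    for _ in range(3):
        e=abs(p[:,1]-np.polyval(c,p[:,0])); p=p[e<2.5*np.median(e)+.3]; c=np.polyfit(p[:,0],p[:,1],1)
    return c,len(p)
def sub(v,i):
    a,b,c=v[i-1:i+2]; return i+.5*(a-c)/(a-2*b+c)
C=np.array([(117,135),(253,145),(233,416),(97,410)])/5+(240,115)-.4
L=[]
for a,b in((0,3),(1,2)):
    q=[]
    for r in range(int(C[a][1])+4,int(C[b][1])-3):
        u=C[a][0]+(C[b][0]-C[a][0])*(r-C[a][1])/(C[b][1]-C[a][1]); k=int(round(u)); i=k-2+np.argmin(g[r,k-2:k+3]); q.append((sub(g[r],i),r))
    c,n=fit(plane(f,q,8)[:,:2]); L.append(c); print("outline side ang %.2f"%(180+np.degrees(np.arctan(c[0]))),"y at 640: %.1f"%np.polyval(c,640),n)
print("outline mid y at 640,660: ",[np.mean([np.polyval(c,x) for c in L]).round(1) for x in(640,660)])
E=[]
for a,b in((0,1),(3,2)):
    q=[]
    for u in range(int(C[a][0])+4,int(C[b][0])-3):
        r=C[a][1]+(C[b][1]-C[a][1])*(u-C[a][0])/(C[b][0]-C[a][0]); k=int(round(r)); i=k-2+np.argmin(g[k-2:k+3,u]); q.append((u,sub(g[:,u],i)))
    p=plane(f,q,8)[:,:2]; E.append(np.median(p[:,0])); print("end x",E[-1].round(1))
print("mid x",np.mean(E).round(1))
# pack: block & head edges by depth, both views
for n in("top","side"):
    f=dict(np.load(f"e_{n}.npz")); W=cloud(f)
    k=(W[...,2]>49)&(W[...,2]<60)&(abs(W[...,1]-178)<50)&(W[...,0]>600)&(W[...,0]<770); p=W[k][:,:2]
    for lo,hi,nm in((610,722,"block"),):
        e1=[];e2=[]
        for x in np.arange(lo,hi,5):
            s=p[abs(p[:,0]-x)<3]
            if len(s)>3: e1.append((x,s[:,1].min()));e2.append((x,s[:,1].max()))
        for e in(e1,e2):
            c,m=fit(np.array(e)); print(n,nm,"ang %.2f"%(180+np.degrees(np.arctan(c[0]))),"y at 660 %.1f"%np.polyval(c,660),m)
    print(n,"block x",np.percentile(p[:,0],[1,99]).round(1))
```

```text
outline side ang 178.05 y at 640: 229.8 47
outline side ang 177.50 y at 640: 125.3 46
outline mid y at 640,660:  [np.float64(177.6), np.float64(176.8)]
end x 744.8
end x 531.0
mid x 637.9
top block ang 177.65 y at 660 143.4 20
top block ang 176.86 y at 660 211.8 18
top block x [603.8 729.6]
side block ang 177.43 y at 660 143.3 12
side block ang 177.70 y at 660 211.7 19
side block x [608.9 727.3]
```

```bash
python3 -c "
from station import ctrl
print(ctrl.job_done())"
```

```text
the job is handed in; nothing more can be done
None
```

The battery pack is out of the dock and lies flat on the tester, centred in the outline to about 1 mm with its contacts square to the reading head within about 0.5°; it has been let go and the job is handed in, but no verdict came back.

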